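# Gauge the bores of two bronze mount feet and sort them

## Task

Take the plug gauge from its stand and gently try it in the bores of both bronze mount feet: it goes fully home in one and stops partway in the other; rest it there under a light push for half a second to be sure. After both have been tried, finish with the gauge standing fully home in the foot that takes it, leaving that foot where it is on the bench, and set the foot that refuses it upright and flat in the low grey rework tray. Never force the gauge (push with about 5 to 10 N; much over 25 N scores the bore), and leave the mask, lamp and brush alone.

Things in the scene. Friction and masses are not known exactly. Their poses are not given: they have to be found in the camera images.
- foot_1: Bronze mount foot, a loose block 44 x 44 x 40 mm high, 0.4 to 0.7 kg. Origin: centre of its underside, z up, x and y square to its sides. In its top an upright 17 mm bore with 1 mm chamfer, its axis up to 2.5 mm off the block's centre, direction unknown. In one of the two feet the bore is 17 mm right through; in the other it narrows to 12.5 mm at 16 mm depth. Which is which is not told.
- foot_2: Bronze mount foot, a loose block 44 x 44 x 40 mm high, 0.4 to 0.7 kg. Origin: centre of its underside, z up, x and y square to its sides. In its top an upright 17 mm bore with 1 mm chamfer, its axis up to 2.5 mm off the block's centre, direction unknown. Looks the same as foot_1; only one of them takes the gauge.
- gauge: Steel plug gauge, 0.18 kg, standing in its stand. Origin: centre of the pin's lower end, z up to the handle. Pin 16 mm across from z = 0 to 32 mm (foot chamfered 2 mm), round flange 28 mm across to z = 38 mm, square handle 20 x 20 mm to z = 90 mm, sides along its x and y. Home: flange on the foot's top, pin end 8 mm above the foot's underside.
- stand: Fixed wooden gauge stand, 80 x 80 x 40 mm high, with one upright 19 mm hole in the middle of its top. The gauge stands in it with the flange on the stand's top. Origin: centre of its underside. It may stand on either side of the bench.
- tray: Fixed low open rework tray of grey plastic, 170 x 170 mm outside, lip 16 mm high, walls and floor 5 mm thick, sides square to its x and y. Origin: centre of its underside. On the side of the bench away from the stand.
- mask: Bystander: green-patinated bronze mask cup, about 100 mm across its ears, 100 mm high. Origin: centre of its underside.
- lamp: Bystander: unlit glass spirit lamp, 80 mm across, 86 mm high. Origin: centre of its underside.
- brush: Bystander: brush 190 mm long lying on the bench along its x. Origin: underside, mid-length.
There are look-alikes about, which are no part of the job. Leave any orange look-alike of the foot_1 alone. Of the things shaped like the gauge, the steel one is meant.

How it is judged:
On the way, in this order (a step that is already met when the one before it is completed fails the run):
1. the gauge has been tried in the bore that refuses it: at rest, pressed with over 2 N on the narrowing for 0.2 s (((z of gauge in the frame of foot_1 between 0.0205 and 0.0275 m and horizontal distance between gauge and foot_1 below 0.006 m and contact force between gauge and foot_1 above 2 N and linear speed of gauge below 0.006 m/s) or (z of gauge in the frame of foot_2 between 0.0205 and 0.0275 m and horizontal distance between gauge and foot_2 below 0.006 m and contact force between gauge and foot_2 above 2 N and linear speed of gauge below 0.006 m/s))), for 0.2 s.
2. after that, the gauge goes home in the bore that takes it, to within 3 mm of full depth (((z of gauge in the frame of foot_1 below 0.011 m and horizontal distance between gauge and foot_1 below 0.006 m and angle between gauge's own z axis and vertical below 0.1 rad) or (z of gauge in the frame of foot_2 below 0.011 m and horizontal distance between gauge and foot_2 below 0.006 m and angle between gauge's own z axis and vertical below 0.1 rad))), for 0.2 s.
At the end, for the whole second after the job is handed in: The gauge stands upright in the foot that takes it, home to within 3 mm; that foot stands flat on the bench within 30 mm of where it began; the other foot stands flat and upright on the tray's floor, its centre within 70 mm of the tray's centre along both sides; all at rest and released ((((z of gauge in the frame of foot_1 below 0.011 m and horizontal distance between gauge and foot_1 below 0.006 m and angle between gauge's own z axis and vertical below 0.1 rad) and distance of foot_1 from where it was at the start of the episode below 0.03 m and height (world z) of foot_1 below 0.006 m and (x of foot_2 in the frame of tray between -0.07 and 0.07 m and y of foot_2 in the frame of tray between -0.07 and 0.07 m and z of foot_2 in the frame of tray below 0.012 m)) or ((z of gauge in the frame of foot_2 below 0.011 m and horizontal distance between gauge and foot_2 below 0.006 m and angle between gauge's own z axis and vertical below 0.1 rad) and distance of foot_2 from where it was at the start of the episode below 0.03 m and height (world z) of foot_2 below 0.006 m and (x of foot_1 in the frame of tray between -0.07 and 0.07 m and y of foot_1 in the frame of tray between -0.07 and 0.07 m and z of foot_1 in the frame of tray below 0.012 m))) and angle between each of foot_1, foot_2's own z axis and vertical below 0.08 rad and linear speed of each of foot_1, foot_2, gauge below 0.02 m/s); the robot touches nothing.
It fails at once if the gauge is forced: over 60 N between gauge and a foot (contact force between gauge and foot_1 above 60 N or contact force between gauge and foot_2 above 60 N).
It fails at once if a bystander is moved by more than 20 mm (distance of any of mask, lamp, brush from where it was at the start of the episode above 0.02 m).
It also fails if it takes over 72 s, if anything falls off the work surface, if the arm or the gripper's body presses on something with over 40 N, if the wrist force passes 120 N, or if a joint passes its speed limit or range.

## Robot

A 7-joint arm with a two-finger parallel gripper is mounted at the origin on the work surface. World frame = base frame: x ahead of the robot, y to its left, z up, the work surface at z = 0. Lengths are in m, angles in rad, forces in N, time in s.
With the tool pointing down it reaches from about 0.35 to 0.9 m from the base axis. Payload 8.1 kg.
Tool frame: the origin (TCP) lies at the very end of the fingers, on their centre line; the grasp point (between the pads) lies 19 mm behind it (grip_point_offset is the distance from the TCP to the grasp point, in m); z points along the fingers, x is the direction in which the jaws open and shut, and the axes are right-handed (so a half turn about z gives the same grasp; the last joint's range is limited). The gripper opens to 92 mm and grips with 3 to 60 N. Pads are 19 mm wide; open, the fingers measure 130 mm over their backs; the gripper's body (75 mm by 190 mm) begins 47 mm behind the grasp point.
Start: joints at [-1.308, 0.434, 0.025, 1.573, -0.012, 1.134, -0.075], TCP at [0.224, 0.584, 0.227] pointing down, gripper open.
Joint ranges: [-2.62, 2.62], [-0.44, 2.09], [-1.27, 1.32], [0.08, 2.57], [-1.32, 4.46], [0.12, 2], [-2.74, 2.74]. Speed limits (rad/s): [2.22, 2.22, 3.01, 3.01, 3.14, 3.14, 3.14].

## Interface

Orientations are given as a rotation vector (axis times angle).
In Python, from cell import observe, get_image, camera_model, sign_off, grip_point_offset gives the robot as it stands.
- The arm moves only by the tool play_rows, never from a script. Its argument "rows" is a list of rows, each a list of 7 numbers: the shift along the tool's x, y, z as a fraction of full scale, then the turn, a rotation vector about the tool's x, y, z as a fraction of full scale, then the closure, from -1 (fully open) to 1 (shut). A call has 1 to 5 rows; each row shifts and turns the pose as measured when the row begins, along the tool's axes as they then stand; what a row does not reach is not made up. Full scale, the value 1, is 0.15 m for a shift and 0.5 rad for a turn. A row lasts 1/10 s, in which the tool goes at most 50 mm and 8.59 degrees, less where a joint would pass 70% of its speed; a pose out of reach is approached as far as the arm can. A call with a number of a shift or a turn outside -1 to 1 is refused whole. A call with a gripper value outside its range is refused whole. The fingers move at their own pace and stop on an object; "force" is the grip in N (left out, the last holds). Time passes only in rows, so rows that do not move let the fingers close. It gives the time, the measured TCP pose, the force and the opening at its end, in the units of the state.
- observe(): the state, without advancing time (a new reading comes with each control period).
- get_image(name): name is "scene" or "side" or "wrist"; returns the picture (480x640x3 uint8, blue, green, red); there is no depth.
- camera_model(name): a dict with "K" (3x3 intrinsics, pixels), "R" (3x3) and "t" (3): a world point X has camera coordinates R X + t. Camera axes: x right, y down, z forward; pixel columns grow to the right and rows downward; lengths in m; the calibration is good to about 2 mm. The wrist camera is an equidistant fisheye: a pixel r from the principal point sees the ray r / f radians off the axis. A picture is of the moment at which its call begins: read the wrist's pose just before it. camera_model takes no time and is no camera call; for the wrist camera it gives the pose at the moment of the call.
- sign_off(): hands the job in, once; it reports no verdict.
The state is a dict: "clock": time; "joints": joint angles; "dq": joint speeds; "joint_efforts": joint torques, N m; "position": TCP position; "ee_rot": TCP orientation; "force": force on the tool from outside, world axes, zero at the start; "ft_torque": the same for the moment, N m; "width": opening from 0.0 (shut) to 1.0 (fully open).
Only numpy, scipy, OpenCV 4.12 (cv2) and the standard library are available. Lean on these libraries where they do the work, as an engineer would, in place of code of your own. Each camera call takes 0.05 s, during which the arm holds its last target.

## Working session

There is one attempt and no reset: what is moved stays moved. The work goes in short steps, Python scripts to look and compute and a tool call to move; the robot and the scene stay as the last step left them, time stands still between calls to the robot, and variables do not carry over. Pictures are saved under pics/ and viewed, and the job is handed in when it is done.

Besides the shell and the picture viewer there is one more tool, called after ">>>" by a JSON object that holds its "op" and its "data". play_rows: Moves the arm, as the interface text tells. Its arguments: {"type":"object","properties":{"rows":{"type":"array","items":{"type":"array","items":{"type":"number"}}},"force":{"type":"number"}},"required":["rows"]}

```bash
mkdir -p pics; ls
python3 - <<'E'
from cell import *
import cv2
o=observe();print(o, grip_point_offset)
for n in ["scene","side","wrist"]:
    m=camera_model(n);print(n,m)
    cv2.imwrite(f"pics/{n}0.png",get_image(n))
E
```

```text
pics
{'clock': 0.0, 'joints': array([-1.30760793,  0.4352065 ,  0.02497812,  1.57413072, -0.01160572,
        1.13398008, -0.07508448]), 'dq': array([-0.00043499,  0.00021872, -0.00054347, -0.00042545,  0.00094613,
        0.00234837, -0.00061463]), 'joint_efforts': array([-1.03763716e-03, -6.67860174e+01,  9.84035097e-01, -3.14463723e+01,
       -6.06264593e-02,  4.28719819e-02,  1.78878272e-04]), 'position': array([0.22342182, 0.58314069, 0.22594226]), 'ee_rot': array([ 2.58764325e+00,  1.77971267e+00, -1.91096087e-03]), 'force': array([-0.06995855, -0.11190159, -0.54661891]), 'ft_torque': array([-0.00025003,  0.03404602, -0.03211871]), 'width': 0.9985720448571332} 0.0188
scene {'K': array([[434.52773876,   0.        , 314.49307408],
       [  0.        , 434.52773876, 247.11364533],
       [  0.        ,   0.        ,   1.        ]]), 'R': array([[ 0.72237828,  0.6914771 ,  0.00538934],
       [ 0.42629899, -0.43918616, -0.79081267],
       [-0.54446193,  0.57356336, -0.61203453]]), 't': array([-0.42146525, -0.21022055,  1.15349797])}
side {'K': array([[463.89916023,   0.        , 318.25748199],
       [  0.        , 463.89916023, 234.79575103],
       [  0.        ,   0.        ,   1.        ]]), 'R': array([[-0.99953769, -0.02837902,  0.01091017],
       [-0.0289753 ,  0.78042286, -0.62458033],
       [ 0.00921043, -0.62460771, -0.78088436]]), 't': array([0.54548551, 0.03664486, 0.88294867])}
wrist {'K': array([[371.64829954,   0.        , 319.93580964],
       [  0.        , 371.64829954, 236.16979945],
       [  0.        ,   0.        ,   1.        ]]), 'R': array([[ 0.35803197,  0.93370828, -0.00140153],
       [ 0.90205339, -0.34550553,  0.25869986],
       [ 0.24106596, -0.09388707, -0.96595674]]), 't': array([-0.62393008, -0.03231179,  0.38893465])}
```

View pics/scene0.png

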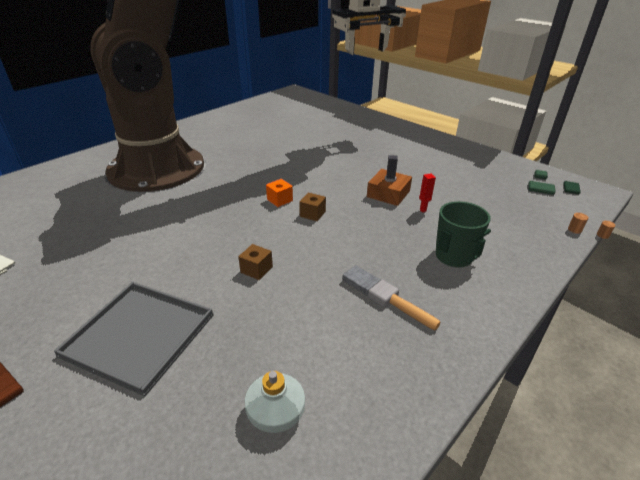

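View pics/side0.png

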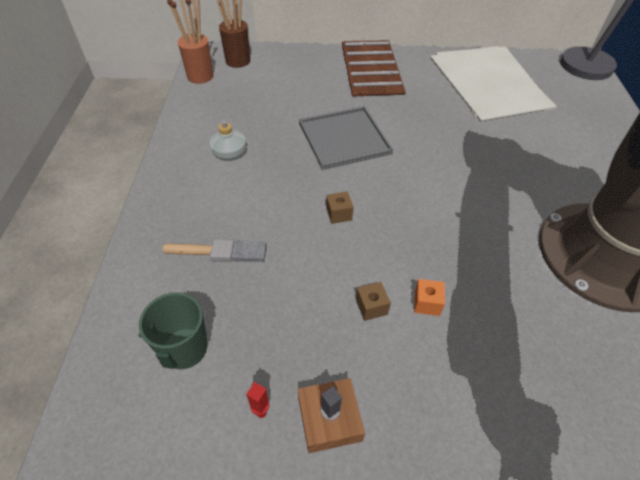

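View pics/wrist0.png

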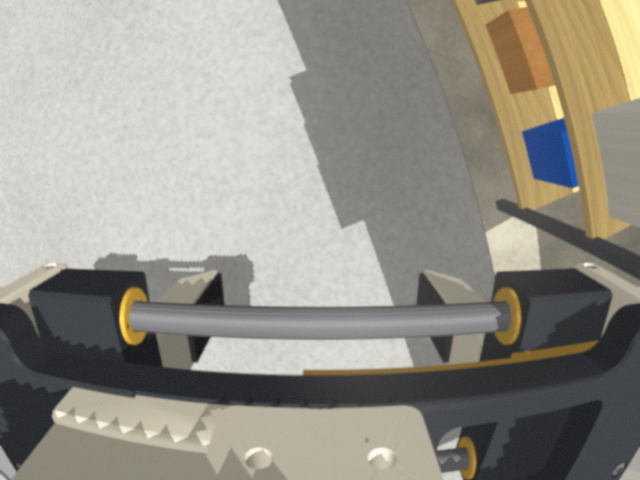

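In the scene view, the gauge candidates are the dark steel one in the stand at (391,168) and a red one at (427,190); I choose the steel one. The foot candidates are brown blocks at (313,206) and (256,261) and an orange one at (280,192); I choose the brown blocks. Next I check this in close crops.

```bash
cat > h.py <<'E'
import numpy as np, cv2
from cell import *
from scipy.spatial.transform import Rotation as Rn
def ray(n,uv,m=None):
    m=m or camera_model(n); R=m['R'];t=m['t'];K=m['K']
    x=(uv[0]-K[0,2])/K[0,0]; y=(uv[1]-K[1,2])/K[1,1]
    if n=='wrist':
        r=np.hypot(x,y); s=np.sin(r)/r if r>1e-9 else 1
        d=np.array([x*s,y*s,np.cos(r)])
    else: d=np.array([x,y,1.])
    return -R.T@t, R.T@d
def onz(n,uv,z,m=None):
    c,d=ray(n,uv,m); return c+d*(z-c[2])/d[2]
def proj(n,X,m=None):
    m=m or camera_model(n); p=m['R']@np.asarray(X)+m['t'];K=m['K']
    if n=='wrist':
        r=np.hypot(p[0],p[1]); th=np.arctan2(r,p[2]); q=p[:2]/max(r,1e-9)*th
    else: q=p[:2]/p[2]
    return q*K[0,0]+K[:2,2]
E
python3 - <<'E'
import cv2,numpy as np
a=cv2.imread('pics/scene0.png');b=cv2.imread('pics/side0.png')
c1=cv2.resize(a[145:285,230:440],None,fx=3.6,fy=3.6,interpolation=cv2.INTER_CUBIC);cv2.imwrite('pics/c1.png',c1[:600,:800])
c2=cv2.resize(b[180:460,240:460],None,fx=2.14,fy=2.14,interpolation=cv2.INTER_CUBIC);cv2.imwrite('pics/c2.png',c2)
E
```

```text
(no output)
```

View pics/c1.png

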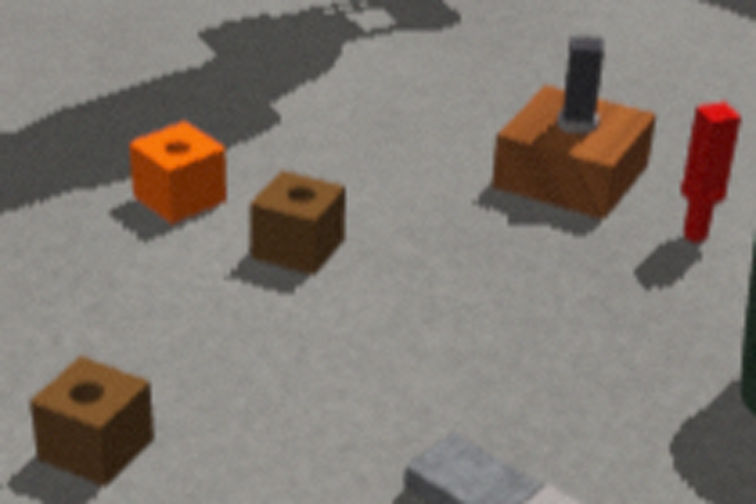

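View pics/c2.png

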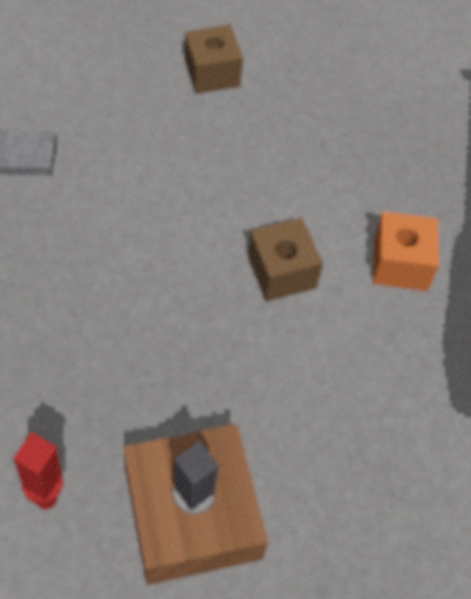

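Run:
```python
from h import *
def s(p): return (240+p[0]/2.14,180+p[1]/2.14)
def c(p): return (230+p[0]/3.6,145+p[1]/3.6)
P=lambda *a:print(*[np.round(x,4) if not isinstance(x,str) else x for x in a])
P('A bore',onz('side',s((286,249)),.04),onz('scene',c((301,195)),.04))
P('B bore',onz('side',s((215,43)),.04),onz('scene',c((87,393)),.04))
P('gauge top',onz('side',s((195,461)),.098),onz('scene',c((585,42)),.098))
for nm,q in dict(A=[(249,230),(301,218),(321,259),(264,272)],B=[(185,32),(231,25),(240,54),(193,63)],O=[(379,213),(439,216),(437,260),(377,257)]).items():
    for p in q: P(nm,onz('side',s(p),.04))
for p in [(125,443),(238,424),(266,544),(145,570)]: P('stand',onz('side',s(p),.04))
for p in [(172,459),(197,443),(217,461),(192,479)]: P('handle',onz('side',s(p),.098))
for p in [(300,121),(364,108),(391,152),(325,166)]: P('tray',onz('side',p,.016))
for p in [(134,287),(212,317),(138,386),(59,349)]: P('tray sc',onz('scene',p,.016))
P('red',onz('side',s((42,500)),.0))
P('lamp',onz('side',(226,128),.086),'brush',onz('side',(165,250),.01),onz('side',(265,251),.01),'mask',onz('side',(175,312),.1))
```

```text
A bore [0.4501 0.1332 0.04  ] [0.4549 0.1312 0.04  ]
B bore [ 0.505  -0.0833  0.04  ] [ 0.5103 -0.085   0.04  ]
gauge top [0.5207 0.3216 0.098 ] [0.5214 0.3223 0.098 ]
A [0.4785 0.1168 0.04  ]
A [0.4368 0.1041 0.04  ]
A [0.4234 0.1412 0.04  ]
A [0.4679 0.1542 0.04  ]
B [ 0.5327 -0.096   0.04  ]
B [ 0.4901 -0.1066  0.04  ]
B [ 0.4824 -0.0705  0.04  ]
B [ 0.5249 -0.058   0.04  ]
O [0.3741 0.0971 0.04  ]
O [0.3263 0.0983 0.04  ]
O [0.3336 0.1389 0.04  ]
O [0.3799 0.1379 0.04  ]
stand [0.5669 0.2902 0.04  ]
stand [0.4897 0.2744 0.04  ]
stand [0.473  0.3528 0.04  ]
stand [0.5498 0.3708 0.04  ]
handle [0.5349 0.3208 0.098 ]
handle [0.5196 0.3103 0.098 ]
handle [0.5072 0.3212 0.098 ]
handle [0.5224 0.3326 0.098 ]
tray [ 0.5993 -0.3574  0.016 ]
tray [ 0.4459 -0.4146  0.016 ]
tray [ 0.391  -0.2561  0.016 ]
tray [ 0.5371 -0.2049  0.016 ]
tray sc [ 0.4053 -0.2741  0.016 ]
tray sc [ 0.563  -0.2211  0.016 ]
tray sc [ 0.5964 -0.3701  0.016 ]
tray sc [ 0.451  -0.4204  0.016 ]
red [0.624  0.3173 0.    ]
lamp [ 0.7465 -0.2367  0.086 ] brush [0.831  0.0282 0.01  ] [0.6447 0.0238 0.01  ] mask [0.7519 0.2066 0.1   ]
```

The crops confirm two dull-brown feet, the orange look-alike apart at side-view (430,297), and the dark steel gauge standing in the wooden stand at side-view (331,395), with the red look-alike apart. Next is a helper that prints move numbers, then I approach.

```bash
cat >> h.py <<'E'
def plan(tgt,yaw=None,o=None):
    """yaw: wanted world direction (deg) of tool x, mod 180; prints total shift/turn in tool axes as fractions"""
    o=o or observe(); R=Rn.from_rotvec(o['ee_rot']).as_matrix()
    d=np.array(tgt)-o['position']; 
    cur=np.degrees(np.arctan2(R[1,0],R[0,0]))
    print('t',round(o['clock'],2),'pos',np.round(o['position'],4),'yaw',round(cur,2),'F',np.round(o['force'],1),'w',round(o['width']*92,1),'j7',round(o['joints'][6],2))
    if yaw is None: yaw=cur
    dy=(yaw-cur+90)%180-90
    a=np.radians(yaw); Rt=np.array([[np.cos(a),np.sin(a),0],[np.sin(a),-np.cos(a),0],[0,0,-1]]).T.T
    Rt=np.column_stack([[np.cos(a),np.sin(a),0],[np.sin(a),-np.cos(a),0],[0,0,-1.]])
    if abs((yaw-cur+180)%360-180)>90: Rt[:,:2]*=-1
    rv=Rn.from_matrix(R.T@Rt).as_rotvec()
    print('shift frac total',np.round(R.T@d/.15,3),'(after turn)',np.round(Rt.T@d/.15,3),'turn frac total',np.round(rv/.5,3),'dist',round(np.linalg.norm(d),4))
E
python3 -c "
from h import *
plan((.5,.30,.22),40)
m=camera_model('wrist');o=observe();R=Rn.from_rotvec(o['ee_rot']).as_matrix()
print(R.T@(-m['R'].T@m['t']-o['position']), R.T@m['R'].T)"
```

```text
t 0.15 pos [0.2235 0.5833 0.2261] yaw 69.04 F [-0.1  0.2  0.2] w 92.3 j7 -0.08
shift frac total [-1.104  2.397  0.043] (after turn) [0.198 2.632 0.041] turn frac total [1.000e-03 2.000e-03 1.014e+00] dist 0.3959
[-0.00026656 -0.06919827 -0.15716151] [[ 9.99999946e-01 -3.21814812e-04 -6.37620736e-05]
 [ 3.27358021e-04  9.65996773e-01  2.58553917e-01]
 [-2.16125229e-05 -2.58553924e-01  9.65996826e-01]]
```

>>> {"op": "play_rows", "data": {"rows": [[-0.14, 0.3, 0, 0, 0, 0, -1], [-0.14, 0.3, 0, 0, 0, 0, -1], [-0.14, 0.3, 0, 0, 0, 0, -1], [-0.14, 0.3, 0, 0, 0, 0, -1], [-0.14, 0.3, 0, 0, 0, 0, -1]]}}

```text
clock: 0.65
position: [0.3924, 0.4075, 0.2235]
ee_rot: [-2.571, -1.8, 0.007]
force: [1.5, 0.8, 0.3]
width: 1.002
```

```bash
python3 -c "
from h import *
plan((.5,.30,.22),40)"
```

```text
t 0.65 pos [0.3924 0.4075 0.2235] yaw 69.98 F [1.5 0.8 0.3] w 92.2 j7 0.36
shift frac total [-0.427  0.919  0.02 ] (after turn) [0.089 1.01  0.023] turn frac total [-0.008  0.006  1.046] dist 0.1521
```

>>> {"op": "play_rows", "data": {"rows": [[-0.11, 0.23, 0.0, 0, 0, 0.25, -1], [-0.08, 0.24, 0.01, 0, 0, 0.25, -1], [-0.03, 0.25, 0.01, 0, 0, 0.25, -1], [0.02, 0.25, 0, 0, 0, 0.25, -1], [0, 0, 0, 0, 0, 0, -1]]}}

```text
clock: 1.15
position: [0.5127, 0.2912, 0.2196]
ee_rot: [2.954, 1.061, -0.007]
force: [-0.0, -1.0, 0.0]
width: 1.003
```

```bash
python3 -c "
from h import *
plan((.521,.322,.18),40)
m=camera_model('wrist')
print(proj('wrist',(.521,.322,.098),m))
im=get_image('wrist');cv2.imwrite('pics/w1.png',im)"
```

```text
t 1.15 pos [0.5127 0.2912 0.2196] yaw 39.5 F [-0. -1.  0.] w 92.2 j7 0.18
shift frac total [ 0.175 -0.123  0.263] (after turn) [ 0.174 -0.122  0.264] turn frac total [ 0.002  0.01  -0.017] dist 0.0509
[354.97356073 205.66229123]
```

View pics/w1.png

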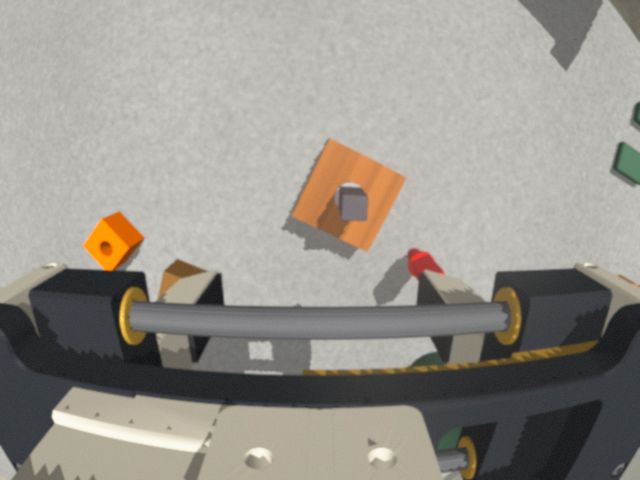

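The wrist view shows the stand with the gauge top near (354,205), about where it was predicted. I zoom in for its centre and edges.

```bash
python3 -c "
import cv2
a=cv2.imread('pics/w1.png')[180:230,325:385]
cv2.imwrite('pics/w1c.png',cv2.resize(a,None,fx=12,fy=12,interpolation=cv2.INTER_CUBIC))"
```

```text
(no output)
```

View pics/w1c.png

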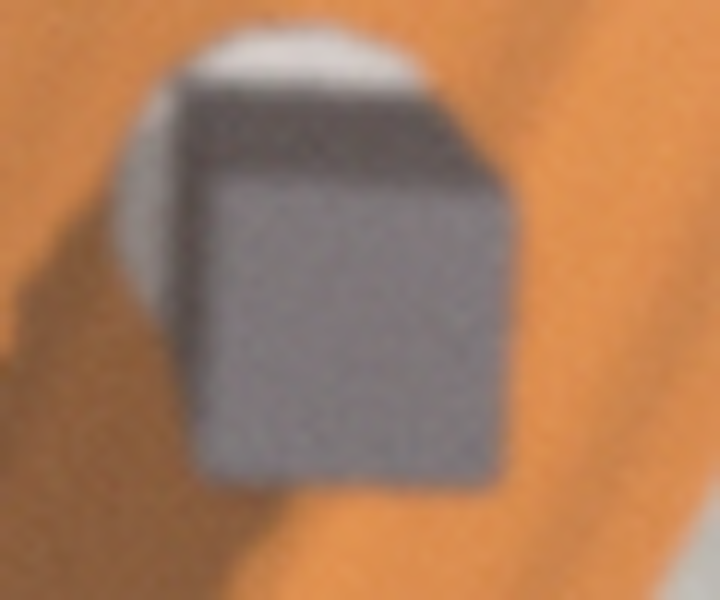

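```bash
python3 -c "
from h import *
m=camera_model('wrist')
c=[(213,175),(515,190),(500,488),(197,480)]
p=np.array([onz('wrist',(325+(u+.5)/12-.5,180+(v+.5)/12-.5),.098,m)[:2] for u,v in c]);print(p)
ctr=p.mean(0);print(ctr)
for i in range(4):
  d=p[(i+1)%4]-p[i];print(np.hypot(*d),np.degrees(np.arctan2(d[1],d[0]))%90)
plan((*ctr,.12),37.5)"
```

```text
[[0.50518482 0.32502111]
 [0.52045922 0.33670413]
 [0.5325129  0.32153757]
 [0.51722017 0.30936974]]
[0.51884428 0.32315814]
0.01923019356680281 37.411493744525785
0.01937306837506687 38.476050270014824
0.019542872395106055 38.50788510150315
0.01974373247671901 37.559002110439295
t 1.2 pos [0.5105 0.2935 0.2195] yaw 39.84 F [0.1 0.8 0.1] w 92.4 j7 0.18
shift frac total [ 0.173 -0.116  0.662] (after turn) [ 0.164 -0.123  0.663] turn frac total [-0.002  0.011  0.082] dist 0.1041
```

>>> {"op": "play_rows", "data": {"rows": [[0.08, -0.06, 0, 0, 0, 0.04, -1], [0.08, -0.06, 0, 0, 0, 0.03, -1], [0, 0, 0.15, 0, 0, 0, -1], [0, 0, 0.15, 0, 0, 0, -1], [0, 0, 0, 0, 0, 0, -1]]}}

```text
clock: 1.7
position: [0.5136, 0.3304, 0.1728]
ee_rot: [-2.964, -1.033, 0.011]
force: [-0.3, 0.1, -0.3]
width: 0.998
```

```bash
python3 -c "
from h import *
for i in range(2): plan((.519,.323,.063),38)
im=get_image('wrist');cv2.imwrite('pics/w2.png',im[150:400,200:440])
plan((.519,.323,.063),38)"
```

```text
t 1.7 pos [0.5136 0.3304 0.1728] yaw 38.43 F [-0.3  0.1 -0.3] w 91.9 j7 0.13
shift frac total [0.001 0.065 0.732] (after turn) [-0.002  0.061  0.732] turn frac total [-0.01   0.012  0.015] dist 0.1102
t 1.7 pos [0.5136 0.3304 0.1728] yaw 38.43 F [-0.3  0.1 -0.3] w 91.9 j7 0.13
shift frac total [0.001 0.065 0.732] (after turn) [-0.002  0.061  0.732] turn frac total [-0.01   0.012  0.015] dist 0.1102
t 1.75 pos [0.5143 0.3309 0.1743] yaw 38.43 F [-0.   0.6  1.4] w 91.9 j7 0.13
shift frac total [-0.005  0.064  0.742] (after turn) [-0.007  0.061  0.742] turn frac total [-0.01   0.008  0.015] dist 0.1117
```

View pics/w2.png

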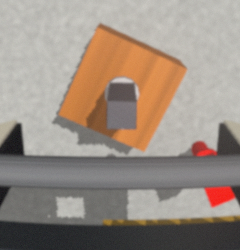

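The gauge top is at about (322,265) in the full wrist image. I compute its position from this closer view.

```bash
python3 -c "
from h import *
m=camera_model('wrist')
im=cv2.imread('pics/w2.png')[70:140,80:165]
cv2.imwrite('pics/w2c.png',cv2.resize(im,None,fx=8,fy=8,interpolation=cv2.INTER_CUBIC))
print(onz('wrist',(321.5,265),.098,m))
"
```

```text
[0.52270113 0.32113772 0.098     ]
```

View pics/w2c.png

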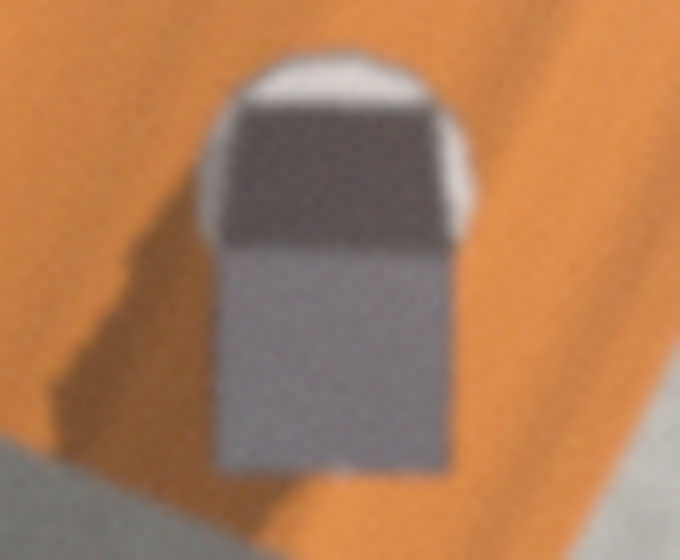

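>>> {"op": "play_rows", "data": {"rows": [[0.02, 0.06, 0.14, 0, 0, 0, -1], [0.0, 0.01, 0.2, 0, 0, 0, -1], [0, 0, 0.2, 0, 0, 0, -1], [0, 0, 0.12, 0, 0, 0, -1], [0, 0, 0, 0, 0, 0, -1]]}}

```text
clock: 2.25
position: [0.5246, 0.3317, 0.0794]
ee_rot: [-2.955, -1.042, -0.005]
force: [-0.4, 0.0, -0.4]
width: 0.999
```

```bash
python3 -c "
from h import *
plan((.521,.322,.063),38)
im=get_image('wrist');cv2.imwrite('pics/w3.png',im[150:400,170:470])
plan((.521,.322,.063),38)"
```

```text
t 2.25 pos [0.5246 0.3317 0.0794] yaw 38.87 F [-0.4  0.  -0.4] w 91.9 j7 0.18
shift frac total [-0.06   0.036  0.109] (after turn) [-0.059  0.036  0.109] turn frac total [-0.014 -0.012  0.03 ] dist 0.0194
t 2.3 pos [0.5253 0.3321 0.0807] yaw 38.87 F [-0.2 -0.7  0.3] w 92.1 j7 0.18
shift frac total [-0.066  0.036  0.118] (after turn) [-0.064  0.036  0.118] turn frac total [-0.014 -0.015  0.03 ] dist 0.0209
```

View pics/w3.png

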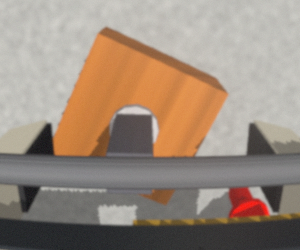

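>>> {"op": "play_rows", "data": {"rows": [[-0.065, 0.04, 0.06, 0, 0, 0.03, -1], [0, 0, 0.06, 0, 0, 0, -1], [0, 0, 0, 0, 0, 0, -1]]}}

```text
clock: 2.6
position: [0.5229, 0.3225, 0.0654]
ee_rot: [-2.96, -1.019, -0.016]
force: [-0.1, -0.3, -0.6]
width: 1.0
```

```bash
python3 -c "
from h import *
plan((.521,.322,.063),38)"
```

```text
t 2.6 pos [0.5229 0.3225 0.0654] yaw 37.98 F [-0.1 -0.3 -0.6] w 92.0 j7 0.18
shift frac total [-0.012 -0.005  0.016] (after turn) [-0.012 -0.005  0.016] turn frac total [-0.014 -0.027 -0.001] dist 0.0032
```

>>> {"op": "play_rows", "data": {"rows": [[-0.012, -0.005, 0.016, -0.014, -0.027, 0, -1], [0, 0, 0, 0, 0, 0, 1], [0, 0, 0, 0, 0, 0, 1], [0, 0, 0, 0, 0, 0, 1], [0, 0, 0, 0, 0, 0, 1]], "force": 35}}

```text
clock: 3.1
position: [0.5218, 0.3228, 0.0644]
ee_rot: [2.97, 1.023, 0.002]
force: [-0.4, 0.4, 0.0]
width: 0.702
```

>>> {"op": "play_rows", "data": {"rows": [[0, 0, 0, 0, 0, 0, 1], [0, 0, 0, 0, 0, 0, 1], [0, 0, 0, 0, 0, 0, 1]]}}

```text
clock: 3.4
position: [0.5219, 0.3229, 0.0646]
ee_rot: [2.97, 1.023, 0.002]
force: [-0.3, 0.9, 0.3]
width: 0.443
```

```bash
python3 -c "
from h import *
plan((.521,.322,.063),38)"
```

```text
t 3.4 pos [0.5219 0.3229 0.0646] yaw 38.0 F [-0.3  0.9  0.3] w 40.8 j7 0.17
shift frac total [-0.008  0.001  0.01 ] (after turn) [-0.008  0.001  0.01 ] turn frac total [ 0.001 -0.003 -0.   ] dist 0.002
```

>>> {"op": "play_rows", "data": {"rows": [[0, 0, 0, 0, 0, 0, 1], [0, 0, 0, 0, 0, 0, 1], [0, 0, 0, 0, 0, 0, 1], [0, 0, 0, 0, 0, 0, 1]]}}

```text
clock: 3.8
position: [0.5218, 0.3226, 0.0645]
ee_rot: [2.97, 1.022, 0.002]
force: [0.7, 0.5, 0.5]
width: 0.216
```

```bash
python3 -c "
from h import *
plan((.521,.322,.063),38)"
```

```text
t 3.8 pos [0.5218 0.3226 0.0645] yaw 37.99 F [0.7 0.5 0.5] w 19.9 j7 0.17
shift frac total [-0.007  0.     0.01 ] (after turn) [-0.007  0.     0.01 ] turn frac total [ 0.001 -0.002 -0.   ] dist 0.0018
```

>>> {"op": "play_rows", "data": {"rows": [[0, 0, -0.1, 0, 0, 0, 1], [0, 0, -0.3, 0, 0, 0, 1], [0, 0, -0.25, 0, 0, 0, 1], [0, 0, 0, 0, 0, 0, 1]]}}

```text
clock: 4.2
position: [0.5218, 0.3225, 0.1668]
ee_rot: [2.97, 1.022, 0.0]
force: [0.6, 0.7, -1.9]
width: 0.212
```

```bash
python3 -c "
from h import *
plan((.41,.18,.155),38)"
```

```text
t 4.2 pos [0.5218 0.3225 0.1668] yaw 37.97 F [ 0.6  0.7 -1.9] w 19.5 j7 0.14
shift frac total [-1.172  0.29   0.079] (after turn) [-1.172  0.29   0.079] turn frac total [ 0.002  0.    -0.001] dist 0.1815
```

>>> {"op": "play_rows", "data": {"rows": [[-0.26, 0.06, 0, 0, 0, 0, 1], [-0.28, 0.07, 0, 0, 0, 0, 1], [-0.28, 0.07, 0, 0, 0, 0, 1], [-0.28, 0.07, 0, 0, 0, 0, 1], [0, 0, 0, 0, 0, 0, 1]]}}

```text
clock: 4.7
position: [0.4124, 0.1851, 0.168]
ee_rot: [-2.969, -1.024, -0.004]
force: [1.3, 1.0, -2.1]
width: 0.22
```

```bash
python3 -c "
from h import *
plan((.4525,.132,.155),38)
m=camera_model('wrist')
im=get_image('wrist');cv2.imwrite('pics/w4.png',im)
for p in [(.4525,.132,.04),(.5075,-.084,.04)]: print(proj('wrist',p,m))"
```

```text
t 4.7 pos [0.4124 0.1851 0.168 ] yaw 38.07 F [ 1.3  1.  -2.1] w 20.2 j7 0.21
shift frac total [-0.008  0.444  0.087] (after turn) [-0.008  0.444  0.087] turn frac total [ 0.001 -0.005  0.002] dist 0.0678
[318.35049016 303.94830877]
[239.7176712  460.03194137]
```

View pics/w4.png

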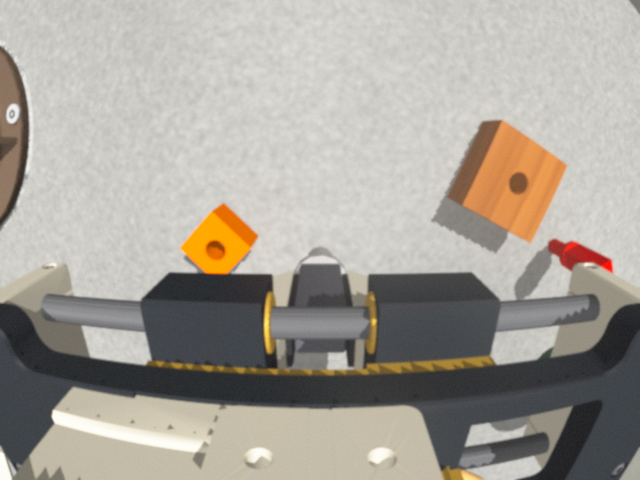

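The wrist camera sees the -y side of the tool, so I move past the foot to get it into view.

>>> {"op": "play_rows", "data": {"rows": [[0, 0.3, 0.03, 0, 0, 0, 1], [0, 0.3, 0.03, 0, 0, 0, 1], [0, 0.3, 0, 0, 0, 0, 1], [0, 0.1, 0, 0, 0, 0, 1], [0, 0, 0, 0, 0, 0, 1]]}}

```text
clock: 5.25
position: [0.5149, 0.0711, 0.1613]
ee_rot: [-2.962, -1.038, -0.02]
force: [-0.6, 0.7, -2.0]
width: 0.212
```

```bash
python3 -c "
from h import *
m=camera_model('wrist')
im=get_image('wrist');cv2.imwrite('pics/w5.png',im)
plan((.4525,.132,.155),38)
for p in [(.4525,.132,.04),(.5075,-.084,.04)]: print(proj('wrist',p,m))
np.savez('m5.npz',**m)"
```

```text
t 5.3 pos [0.5143 0.072  0.1613] yaw 38.66 F [ 0.1 -1.  -1.3] w 19.8 j7 0.58
shift frac total [-0.072 -0.57   0.04 ] (after turn) [-0.078 -0.569  0.042] turn frac total [ 0.003 -0.026  0.023] dist 0.0864
[303.39996534 115.5842267 ]
[205.69838869 354.35774672]
```

View pics/w5.png

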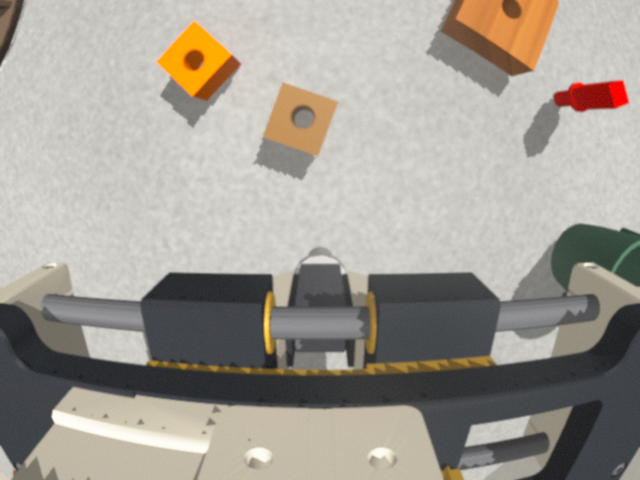

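```bash
python3 -c "
from h import *
im=cv2.imread('pics/w5.png')[75:165,250:350]
cv2.imwrite('pics/w5c.png',cv2.resize(im,None,fx=6,fy=6,interpolation=cv2.INTER_CUBIC))
"
```

```text
(no output)
```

View pics/w5c.png

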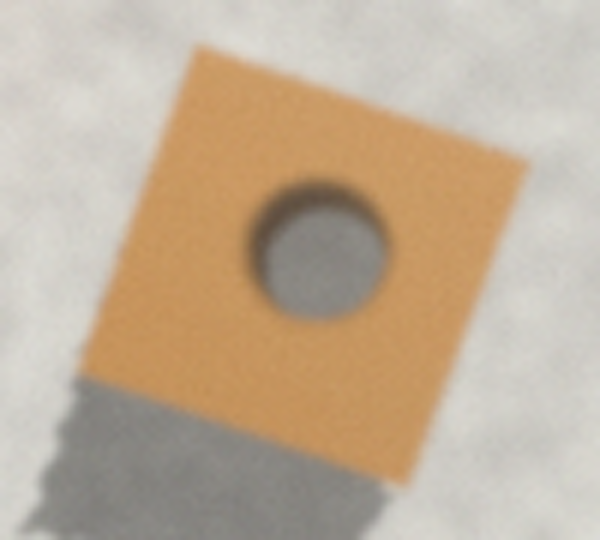

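The view looks almost straight down A's bore at (303,117) and shows open bench at full width, so A is probably the through bore. I'll try B first.

```bash
python3 -c "
from h import *
m=dict(np.load('m5.npz'))
f=lambda u,v: onz('wrist',(250+(u+.5)/6-.5,75+(v+.5)/6-.5),.04,m)[:2]
print('boreA',f(319,250))
p=np.array([f(*q) for q in [(197,45),(528,162),(407,487),(80,375)]]);print(p,p.mean(0))
for i in range(4):
  d=p[(i+1)%4]-p[i];print(np.hypot(*d),np.degrees(np.arctan2(d[1],d[0]))%90)
plan((.5075+.616*.075,-.084-.788*.075,.155),38)
"
```

```text
boreA [0.45243384 0.13131232]
[[0.42438193 0.14241027]
 [0.46558789 0.15600677]
 [0.4793792  0.11486582]
 [0.43858945 0.10094252]] [0.45198462 0.12855634]
0.04339119703347454 18.261053025114578
0.0433909874941756 18.532227346272563
0.04310060432528936 18.84698684577242
0.043834092428717344 18.91228031228414
t 5.3 pos [0.5143 0.072  0.1613] yaw 38.66 F [ 0.1 -1.  -1.3] w 19.8 j7 0.58
shift frac total [-0.691  1.284  0.035] (after turn) [-0.676  1.291  0.042] turn frac total [ 0.003 -0.026  0.023] dist 0.2187
```

>>> {"op": "play_rows", "data": {"rows": [[-0.14, 0.25, 0, 0, -0.02, 0.02, 1], [-0.14, 0.26, 0.01, 0, 0, 0, 1], [-0.14, 0.26, 0.01, 0, 0, 0, 1], [-0.13, 0.26, 0.01, 0, 0, 0, 1], [-0.12, 0.24, 0.0, 0, 0, 0, 1]]}}

```text
clock: 5.8
position: [0.557, -0.1279, 0.1553]
ee_rot: [-2.95, -1.059, -0.008]
force: [1.6, 1.1, -1.8]
width: 0.218
```

>>> {"op": "play_rows", "data": {"rows": [[0, 0, 0, 0, 0, 0, 1], [0, 0, 0, 0, 0, 0, 1]]}}

```text
clock: 6.0
position: [0.5578, -0.1317, 0.1554]
ee_rot: [-2.955, -1.052, -0.008]
force: [-0.6, 1.0, -2.1]
width: 0.217
```

```bash
python3 -c "
from h import *
m=camera_model('wrist')
im=get_image('wrist');cv2.imwrite('pics/w6.png',im)
plan((.5075,-.084,.12),38)
u,v=proj('wrist',(.5075,-.084,.04),m).astype(int);print(u,v)
np.savez('m6.npz',**m)
u0=u-50;v0=max(v-45,0);print(u0,v0)
cv2.imwrite('pics/w6c.png',cv2.resize(im[v0:v0+90,u0:u0+100],None,fx=6,fy=6,interpolation=cv2.INTER_CUBIC))"
```

```text
t 6.05 pos [ 0.5577 -0.1319  0.1555] yaw 39.21 F [-0.3 -1.5 -1.1] w 19.7 j7 1.01
shift frac total [-0.059 -0.459  0.237] (after turn) [-0.067 -0.458  0.236] turn frac total [-0.005 -0.012  0.042] dist 0.078
307 140
257 95
```

View pics/w6c.png

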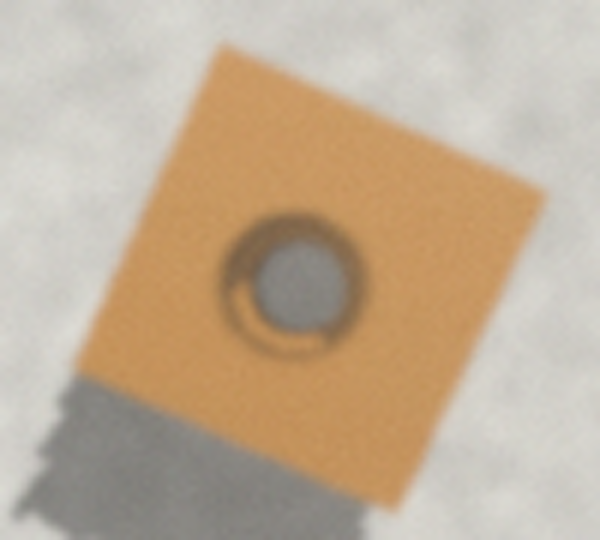

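B shows the narrowing ledge, with its bore centre at crop (293,285). I try it first.

```bash
python3 -c "
from h import *
m=dict(np.load('m6.npz'))
f=lambda u,v: onz('wrist',(257+(u+.5)/6-.5,95+(v+.5)/6-.5),.04,m)[:2]
b=f(293,285);print('boreB',b)
p=np.array([f(*q) for q in [(222,43),(547,193),(400,510),(77,372)]]);print(p.mean(0))
for i in range(4):
  d=p[(i+1)%4]-p[i];print(np.hypot(*d),np.degrees(np.arctan2(d[1],d[0]))%90)
plan((*b,.13),39.2)
"
```

```text
boreB [ 0.50754328 -0.08591881]
[ 0.508728  -0.0839178]
0.043336956872874914 14.00507443676501
0.04287788218439613 14.747800191689961
0.04309735043275307 15.447474589584147
0.043966569892493 15.059491507690439
t 6.05 pos [ 0.5577 -0.1319  0.1555] yaw 39.21 F [-0.3 -1.5 -1.1] w 19.7 j7 1.01
shift frac total [-0.066 -0.449  0.17 ] (after turn) [-0.065 -0.449  0.17 ] turn frac total [-0.005 -0.012  0.   ] dist 0.0727
```

>>> {"op": "play_rows", "data": {"rows": [[-0.03, -0.22, 0.04, -0.005, -0.01, 0, 1], [-0.03, -0.22, 0.06, 0, 0, 0, 1], [0, 0, 0.06, 0, 0, 0, 1], [0, 0, 0, 0, 0, 0, 1]]}}

```text
clock: 6.45
position: [0.508, -0.0774, 0.131]
ee_rot: [-2.952, -1.068, -0.004]
force: [0.6, -0.2, -1.2]
width: 0.215
```

```bash
python3 -c "
from h import *
plan((.5076,-.0853,.11),39)
"
```

```text
t 6.45 pos [ 0.508  -0.0774  0.131 ] yaw 39.78 F [ 0.6 -0.2 -1.2] w 19.7 j7 0.92
shift frac total [-0.036  0.039  0.14 ] (after turn) [-0.035  0.039  0.14 ] turn frac total [-0.002 -0.006  0.027] dist 0.0225
```

>>> {"op": "play_rows", "data": {"rows": [[-0.036, 0.038, 0.07, -0.002, -0.006, 0, 1], [0, 0, 0.06, 0, 0, 0, 1], [0, 0, 0, 0, 0, 0, 1]]}}

```text
clock: 6.75
position: [0.5094, -0.0847, 0.1107]
ee_rot: [2.952, 1.073, 0.003]
force: [0.4, -0.8, -1.5]
width: 0.215
```

```bash
python3 -c "
from h import *
plan((.5076,-.0853,.1),40)
for n in ['side','scene']:
  im=get_image(n);u,v=proj(n,(.5075,-.085,.05)).astype(int);print(u,v)
  cv2.imwrite(f'pics/{n}7.png',cv2.resize(im[v-40:v+40,u-50:u+50],None,fx=6,fy=6,interpolation=cv2.INTER_CUBIC))
plan((.5076,-.0853,.1),40)
"
```

```text
t 6.75 pos [ 0.5094 -0.0847  0.1107] yaw 39.95 F [ 0.4 -0.8 -1.5] w 19.8 j7 0.95
shift frac total [-0.012 -0.004  0.071] (after turn) [-0.012 -0.004  0.071] turn frac total [ 0.003 -0.003 -0.002] dist 0.0108
339 195
252 249
t 6.85 pos [ 0.5097 -0.085   0.1115] yaw 39.91 F [ 0.4 -0.3 -1.8] w 19.5 j7 0.95
shift frac total [-0.012 -0.008  0.077] (after turn) [-0.012 -0.008  0.077] turn frac total [ 0.005 -0.004 -0.003] dist 0.0117
```

View pics/side7.png

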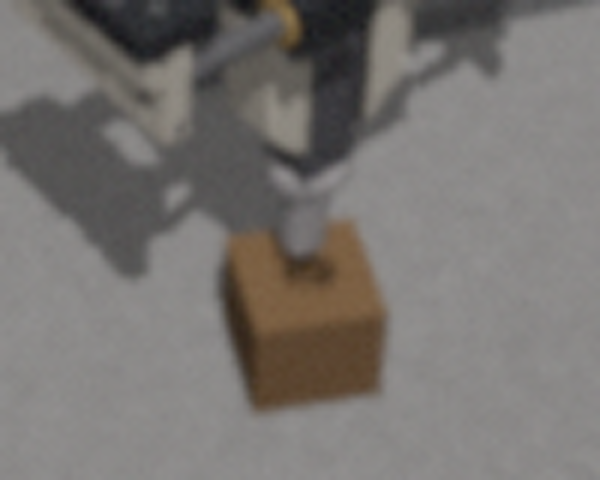

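View pics/scene7.png

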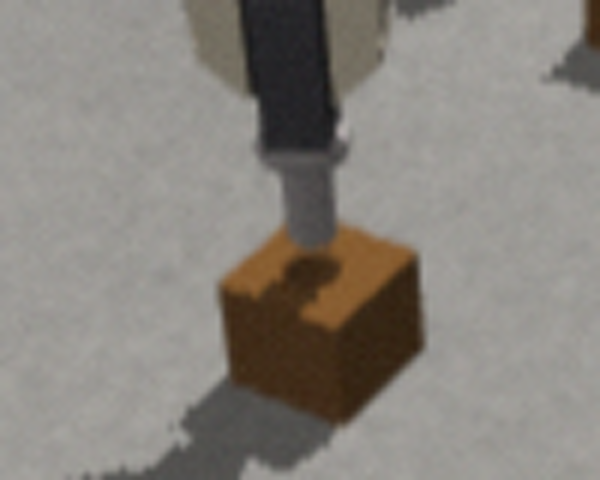

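```bash
python3 -c "
from h import *
for n,pin,bore,o in [('side',(302,246),(309,268),(339,195)),('scene',(314,238),(311,268),(252,249))]:
  g=lambda q:(o[0]-50+(q[0]+.5)/6-.5,o[1]-40+(q[1]+.5)/6-.5)
  print(n,'bore',onz(n,g(bore),.04),'pin',onz(n,g(pin),.0545))
"
```

```text
side bore [ 0.5057784  -0.08548764  0.04      ] pin [ 0.50872674 -0.08149407  0.0545    ]
scene bore [ 0.50721558 -0.08422246  0.04      ] pin [ 0.5114523  -0.08507041  0.0545    ]
```

>>> {"op": "play_rows", "data": {"rows": [[-0.018, -0.008, 0.04, 0, 0, 0, 1], [0, 0, 0.03, 0, 0, 0, 1], [0, 0, 0, 0, 0, 0, 1]]}}

```text
clock: 7.15
position: [0.5073, -0.0868, 0.1006]
ee_rot: [2.952, 1.07, 0.005]
force: [0.3, 0.0, -1.4]
width: 0.214
```

```bash
python3 -c "
from h import *
plan((.5072,-.0855,.1),40)
for n in ['side','scene']:
  im=get_image(n);u,v=proj(n,(.5075,-.085,.05)).astype(int);print(u,v)
  cv2.imwrite(f'pics/{n}8.png',cv2.resize(im[v-25:v+25,u-30:u+30],None,fx=10,fy=10,interpolation=cv2.INTER_CUBIC))
"
```

```text
t 7.15 pos [ 0.5073 -0.0868  0.1006] yaw 39.84 F [ 0.3  0.  -1.4] w 19.7 j7 0.96
shift frac total [ 0.005 -0.007  0.004] (after turn) [ 0.005 -0.007  0.004] turn frac total [ 0.006 -0.005 -0.006] dist 0.0014
339 195
252 249
```

View pics/side8.png

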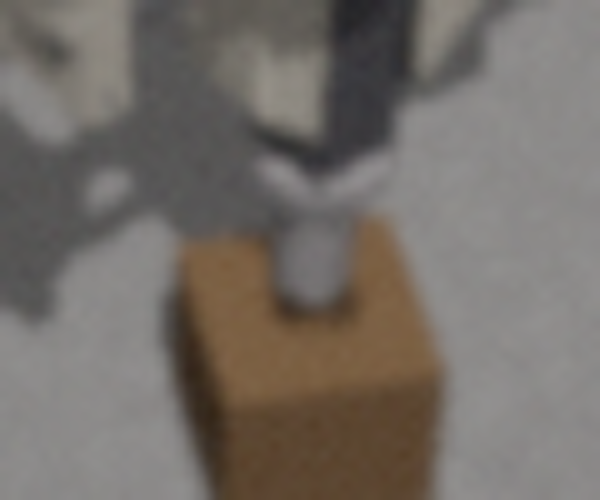

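View pics/scene8.png

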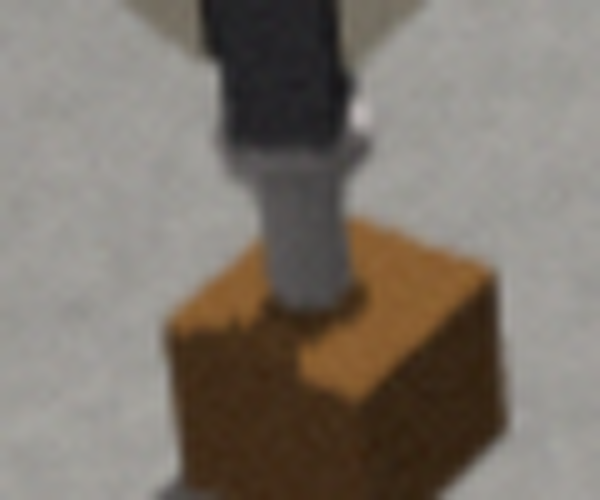

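The pin is over the bore in both views, so I go in gently.

>>> {"op": "play_rows", "data": {"rows": [[0.003, -0.003, 0.02, 0, 0, 0, 1], [0, 0, 0.02, 0, 0, 0, 1], [0, 0, 0, 0, 0, 0, 1]]}}

```text
clock: 7.55
position: [0.5078, -0.0857, 0.095]
ee_rot: [2.952, 1.07, 0.007]
force: [-1.8, 1.0, -1.8]
width: 0.214
```

>>> {"op": "play_rows", "data": {"rows": [[0, 0, 0.02, 0, 0, 0, 1], [0, 0, 0.015, 0, 0, 0, 1]]}}

```text
clock: 7.75
position: [0.5072, -0.0852, 0.0896]
ee_rot: [2.952, 1.071, 0.006]
force: [-0.6, 1.8, -1.2]
width: 0.215
```

>>> {"op": "play_rows", "data": {"rows": [[0, 0, 0.015, 0, 0, 0, 1], [0, 0, 0.015, 0, 0, 0, 1], [0, 0, 0, 0, 0, 0, 1]]}}

```text
clock: 8.05
position: [0.5071, -0.0852, 0.0842]
ee_rot: [2.952, 1.071, 0.005]
force: [-0.7, 0.2, -2.6]
width: 0.215
```

>>> {"op": "play_rows", "data": {"rows": [[0, 0, 0.015, 0, 0, 0, 1], [0, 0, 0, 0, 0, 0, 1]]}}

```text
clock: 8.25
position: [0.5071, -0.0852, 0.0817]
ee_rot: [2.952, 1.071, 0.005]
force: [-0.8, 1.3, -2.1]
width: 0.218
```

>>> {"op": "play_rows", "data": {"rows": [[0, 0, 0.008, 0, 0, 0, 1], [0, 0, 0, 0, 0, 0, 1]]}}

```text
clock: 8.45
position: [0.5072, -0.0852, 0.0804]
ee_rot: [2.952, 1.071, 0.005]
force: [-0.9, -0.2, -2.5]
width: 0.215
```

>>> {"op": "play_rows", "data": {"rows": [[0, 0, 0.008, 0, 0, 0, 1], [0, 0, 0, 0, 0, 0, 1]]}}

```text
clock: 8.65
position: [0.5073, -0.0852, 0.0801]
ee_rot: [2.953, 1.071, 0.006]
force: [-3.3, 0.8, 0.7]
width: 0.211
```

Contact at the expected depth. I now hold a light push.

>>> {"op": "play_rows", "data": {"rows": [[0, 0, 0.012, 0, 0, 0, 1]]}}

```text
clock: 8.75
position: [0.5075, -0.0853, 0.0796]
ee_rot: [2.953, 1.071, 0.007]
force: [-10.2, 1.8, 35.2]
width: 0.217
```

>>> {"op": "play_rows", "data": {"rows": [[0, 0, 0.012, 0, 0, 0, 1]]}}

```text
clock: 8.85
position: [0.5076, -0.0854, 0.0795]
ee_rot: [-2.953, -1.07, -0.009]
force: [-10.9, 1.5, 31.2]
width: 0.218
```

>>> {"op": "play_rows", "data": {"rows": [[0, 0, 0.001, 0, 0, 0, 1]]}}

```text
clock: 8.95
position: [0.5073, -0.0854, 0.0801]
ee_rot: [-2.953, -1.07, -0.009]
force: [-1.7, 1.1, -0.8]
width: 0.22
```

>>> {"op": "play_rows", "data": {"rows": [[0, 0, 0.002, 0, 0, 0, 1]]}}

```text
clock: 9.05
position: [0.5073, -0.0854, 0.0801]
ee_rot: [-2.953, -1.07, -0.01]
force: [-2.5, 1.3, 2.6]
width: 0.212
```

>>> {"op": "play_rows", "data": {"rows": [[0, 0, 0.004, 0, 0, 0, 1]]}}

```text
clock: 9.15
position: [0.5074, -0.0854, 0.0799]
ee_rot: [-2.953, -1.07, -0.01]
force: [-4.4, 0.3, 12.3]
width: 0.215
```

>>> {"op": "play_rows", "data": {"rows": [[0, 0, 0.004, 0, 0, 0, 1]]}}

```text
clock: 9.25
position: [0.5074, -0.0854, 0.0799]
ee_rot: [-2.953, -1.069, -0.011]
force: [-6.5, 1.6, 15.7]
width: 0.215
```

>>> {"op": "play_rows", "data": {"rows": [[0, 0, 0.0025, 0, 0, 0, 1], [0, 0, 0.0025, 0, 0, 0, 1], [0, 0, 0.0025, 0, 0, 0, 1]]}}

```text
clock: 9.55
position: [0.5074, -0.0855, 0.0799]
ee_rot: [-2.953, -1.069, -0.011]
force: [-4.2, 1.0, 10.5]
width: 0.217
```

>>> {"op": "play_rows", "data": {"rows": [[0, 0, 0.0025, 0, 0, 0, 1], [0, 0, 0.0025, 0, 0, 0, 1], [0, 0, 0.0025, 0, 0, 0, 1]]}}

```text
clock: 9.85
position: [0.5073, -0.0855, 0.0799]
ee_rot: [-2.952, -1.068, -0.012]
force: [-4.6, 1.3, 10.5]
width: 0.219
```

```bash
python3 -c "
from h import *
plan((.4524,.1313,.11),40)
for n in ['side','scene']:
  im=get_image(n);u,v=proj(n,(.5075,-.085,.05)).astype(int);print(u,v)
  cv2.imwrite(f'pics/{n}9.png',cv2.resize(im[v-40:v+40,u-50:u+50],None,fx=6,fy=6,interpolation=cv2.INTER_CUBIC))
"
```

```text
t 9.85 pos [ 0.5073 -0.0855  0.0799] yaw 39.79 F [-4.6  1.3 10.5] w 20.1 j7 0.98
shift frac total [ 0.645 -1.345 -0.197] (after turn) [ 0.648 -1.343 -0.201] turn frac total [ 0.002 -0.016 -0.007] dist 0.2257
339 195
252 249
```

View pics/side9.png

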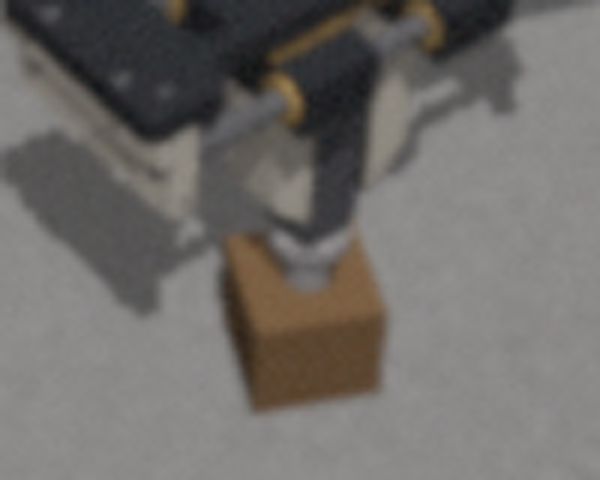

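View pics/scene9.png

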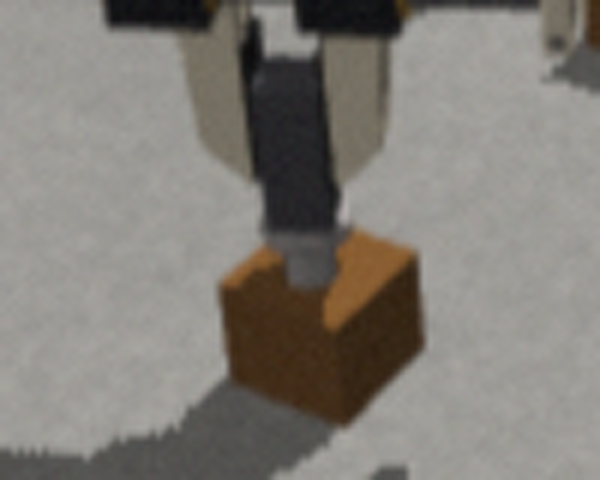

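The gauge stopped 16 mm down and held about 10 N for 0.6 s, so B refuses it. The seated TCP also agrees with the wrist bore measurement to 0.5 mm. I lift out and go to A.

>>> {"op": "play_rows", "data": {"rows": [[0, 0, -0.06, 0, 0, 0, 1], [0, 0, -0.12, 0, 0, 0, 1], [0, 0, -0.2, 0, 0, 0, 1], [0, 0, -0.1, 0, 0, 0, 1], [0.13, -0.26, 0, 0, 0, 0, 1]]}}

```text
clock: 10.45
position: [0.4997, -0.0497, 0.1557]
ee_rot: [2.955, 1.054, 0.016]
force: [0.5, 0.8, -2.0]
width: 0.215
```

>>> {"op": "play_rows", "data": {"rows": [[0.13, -0.26, 0, 0, 0, 0, 1], [0.13, -0.26, 0, 0, 0, 0, 1], [0.13, -0.26, 0, 0, 0, 0, 1], [0.08, -0.2, 0, 0, 0, 0, 1], [0, 0, 0, 0, 0, 0, 1]]}}

```text
clock: 10.95
position: [0.4625, 0.1184, 0.1582]
ee_rot: [2.953, 1.056, 0.031]
force: [0.9, -0.1, -2.2]
width: 0.214
```

```bash
python3 -c "
from h import *
plan((.4524,.1313,.11),40)
"
```

```text
t 10.95 pos [0.4625 0.1184 0.1582] yaw 39.37 F [ 0.9 -0.1 -2.2] w 19.7 j7 0.43
shift frac total [-0.003 -0.113  0.32 ] (after turn) [ 0.004 -0.109  0.322] turn frac total [ 0.024 -0.034 -0.022] dist 0.0509
```

>>> {"op": "play_rows", "data": {"rows": [[0.003, -0.11, 0.05, 0.024, -0.034, -0.02, 1], [0, 0, 0.14, 0, 0, 0, 1], [0, 0, 0.12, 0, 0, 0, 1], [0, 0, 0, 0, 0, 0, 1]]}}

```text
clock: 11.35
position: [0.453, 0.1329, 0.1105]
ee_rot: [-2.951, -1.075, -0.001]
force: [-0.9, 0.5, -0.9]
width: 0.217
```

```bash
python3 -c "
from h import *
plan((.4524,.1313,.1),40)
"
```

```text
t 11.35 pos [0.453  0.1329 0.1105] yaw 40.02 F [-0.9  0.5 -0.9] w 20.0 j7 0.44
shift frac total [-0.01   0.006  0.07 ] (after turn) [-0.01   0.006  0.07 ] turn frac total [-0.001 -0.001  0.001] dist 0.0107
```

>>> {"op": "play_rows", "data": {"rows": [[-0.01, 0.006, 0.04, 0, 0, 0, 1], [0, 0, 0.025, 0, 0, 0, 1], [0, 0, 0, 0, 0, 0, 1]]}}

```text
clock: 11.65
position: [0.4531, 0.1301, 0.1008]
ee_rot: [-2.953, -1.072, -0.001]
force: [-0.4, 0.2, -1.9]
width: 0.214
```

```bash
python3 -c "
from h import *
plan((.4524,.1313,.1),40)
for n in ['side','scene']:
  im=get_image(n);u,v=proj(n,(.4524,.1313,.05)).astype(int);print(u,v)
  cv2.imwrite(f'pics/{n}10.png',cv2.resize(im[v-25:v+25,u-30:u+30],None,fx=10,fy=10,interpolation=cv2.INTER_CUBIC))
"
```

```text
t 11.65 pos [0.4531 0.1301 0.1008] yaw 39.89 F [-0.4  0.2 -1.9] w 19.7 j7 0.45
shift frac total [ 0.001 -0.009  0.006] (after turn) [ 0.001 -0.009  0.006] turn frac total [ 0.    -0.001 -0.004] dist 0.0016
372 292
312 194
```

View pics/side10.png

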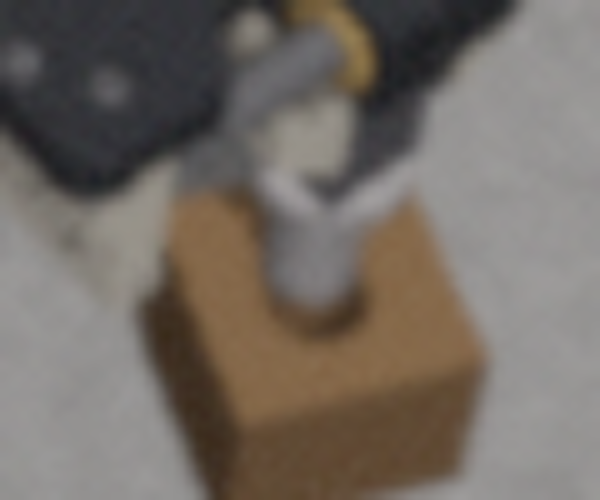

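View pics/scene10.png

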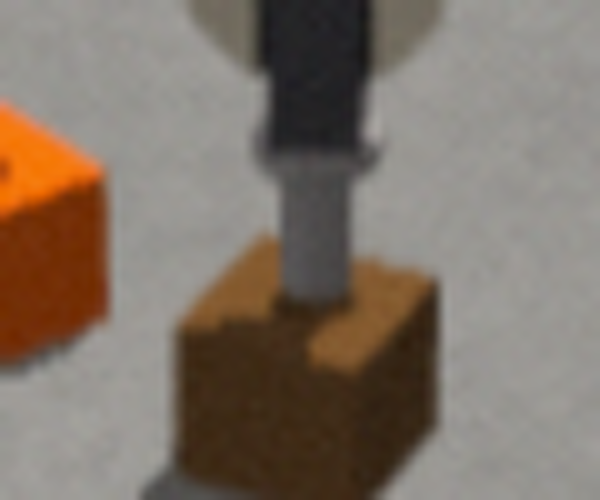

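Both views show the pin over A's bore, so I go down.

>>> {"op": "play_rows", "data": {"rows": [[0, -0.004, 0.02, 0, 0, 0, 1], [0, 0, 0.02, 0, 0, 0, 1], [0, 0, 0.01, 0, 0, 0, 1]]}}

```text
clock: 12.05
position: [0.454, 0.1312, 0.0951]
ee_rot: [-2.952, -1.071, -0.006]
force: [-6.3, -1.3, 26.5]
width: 0.218
```

>>> {"op": "play_rows", "data": {"rows": [[0, 0, 0.02, 0, 0, 0, 1], [0, 0, 0.02, 0, 0, 0, 1], [0, 0, 0.02, 0, 0, 0, 1]]}}

```text
clock: 12.35
position: [0.453, 0.1318, 0.0878]
ee_rot: [-2.95, -1.071, -0.005]
force: [-2.8, -0.6, 0.2]
width: 0.218
```

It caught the chamfer briefly at 26 N, then dropped in. I continue in smaller bites.

>>> {"op": "play_rows", "data": {"rows": [[0, 0, 0.012, 0, 0, 0, 1], [0, 0, 0.012, 0, 0, 0, 1]]}}

```text
clock: 12.55
position: [0.4528, 0.1318, 0.0835]
ee_rot: [-2.95, -1.071, -0.005]
force: [-1.4, 0.3, -0.5]
width: 0.214
```

>>> {"op": "play_rows", "data": {"rows": [[0, 0, 0.012, 0, 0, 0, 1], [0, 0, 0.012, 0, 0, 0, 1]]}}

```text
clock: 12.75
position: [0.4528, 0.1318, 0.0793]
ee_rot: [-2.95, -1.071, -0.004]
force: [-1.5, -0.6, -1.2]
width: 0.216
```

>>> {"op": "play_rows", "data": {"rows": [[0, 0, 0.012, 0, 0, 0, 1], [0, 0, 0.012, 0, 0, 0, 1]]}}

```text
clock: 12.95
position: [0.4528, 0.1318, 0.0752]
ee_rot: [-2.95, -1.071, -0.004]
force: [-1.7, -0.1, -0.6]
width: 0.212
```

>>> {"op": "play_rows", "data": {"rows": [[0, 0, 0.012, 0, 0, 0, 1], [0, 0, 0.012, 0, 0, 0, 1]]}}

```text
clock: 13.15
position: [0.4528, 0.1318, 0.0713]
ee_rot: [-2.95, -1.071, -0.004]
force: [-2.4, 0.5, -1.3]
width: 0.216
```

Past 23 mm, so A takes it. Home is at TCP z ≈ 0.0645.

>>> {"op": "play_rows", "data": {"rows": [[0, 0, 0.012, 0, 0, 0, 1], [0, 0, 0.012, 0, 0, 0, 1]]}}

```text
clock: 13.35
position: [0.4528, 0.1318, 0.0674]
ee_rot: [-2.95, -1.071, -0.004]
force: [-2.7, -0.3, -0.3]
width: 0.214
```

>>> {"op": "play_rows", "data": {"rows": [[0, 0, 0.01, 0, 0, 0, 1], [0, 0, 0.0, 0, 0, 0, 1]]}}

```text
clock: 13.55
position: [0.4528, 0.1318, 0.0655]
ee_rot: [-2.95, -1.072, -0.003]
force: [-0.7, 0.3, -1.8]
width: 0.218
```

>>> {"op": "play_rows", "data": {"rows": [[0, 0, 0.006, 0, 0, 0, 1]]}}

```text
clock: 13.65
position: [0.4528, 0.1319, 0.0646]
ee_rot: [-2.95, -1.071, -0.003]
force: [-2.3, 0.2, -0.6]
width: 0.216
```

>>> {"op": "play_rows", "data": {"rows": [[0, 0, 0.004, 0, 0, 0, 1]]}}

```text
clock: 13.75
position: [0.4528, 0.1319, 0.0643]
ee_rot: [-2.95, -1.071, -0.003]
force: [-4.7, -0.5, 13.8]
width: 0.218
```

Home, with the flange contact at 14 N. I hold lightly, then release.

>>> {"op": "play_rows", "data": {"rows": [[0, 0, 0.002, 0, 0, 0, 1], [0, 0, 0.002, 0, 0, 0, 1], [0, 0, 0.002, 0, 0, 0, 1], [0, 0, 0, 0, 0, 0, 1]]}}

```text
clock: 14.15
position: [0.4528, 0.1318, 0.0644]
ee_rot: [-2.95, -1.071, -0.004]
force: [-2.4, 0.8, -2.2]
width: 0.22
```

>>> {"op": "play_rows", "data": {"rows": [[0, 0, 0, 0, 0, 0, 0], [0, 0, 0, 0, 0, 0, 0], [0, 0, 0, 0, 0, 0, 0], [0, 0, 0, 0, 0, 0, 0], [0, 0, 0, 0, 0, 0, 0]]}}

```text
clock: 14.65
position: [0.4551, 0.1321, 0.0648]
ee_rot: [-2.951, -1.071, -0.011]
force: [0.2, -0.1, -0.5]
width: 0.497
```

```bash
python3 -c "
from h import *
plan((.4528,.1319,.17))
for n in ['side','scene']:
  im=get_image(n);u,v=proj(n,(.4524,.1313,.05)).astype(int)
  cv2.imwrite(f'pics/{n}11.png',cv2.resize(im[v-40:v+40,u-50:u+50],None,fx=6,fy=6,interpolation=cv2.INTER_CUBIC))
"
```

```text
t 14.65 pos [0.4551 0.1321 0.0648] yaw 39.89 F [ 0.2 -0.1 -0.5] w 45.7 j7 0.48
shift frac total [-0.008 -0.009 -0.701] (after turn) [-0.013 -0.009 -0.701] turn frac total [-0.    -0.014  0.   ] dist 0.1052
```

View pics/scene11.png

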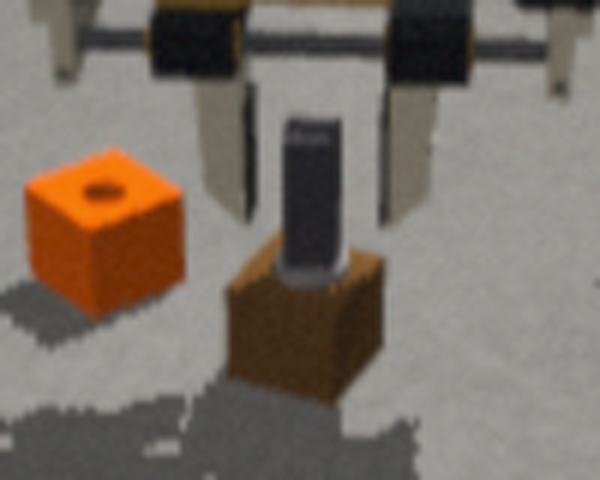

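Gauge home with its flange on the foot's top, gripper clear. I lift and go to foot B.

>>> {"op": "play_rows", "data": {"rows": [[0, 0, -0.1, 0, 0, 0, 0], [0, 0, -0.25, 0, 0, 0, 0], [0, 0, -0.3, 0, 0, 0, 0], [0, 0, -0.1, 0, 0, 0, 0.0], [0, 0, 0, 0, 0, 0, -0.6]]}}

```text
clock: 15.25
position: [0.4536, 0.131, 0.1804]
ee_rot: [-2.951, -1.07, -0.006]
force: [-0.3, 0.0, -0.6]
width: 0.546
```

```bash
python3 -c "
from h import *
plan((.5087,-.0839,.15))
plan((.5087,-.0839,.15),14.8)
"
```

```text
t 15.25 pos [0.4536 0.131  0.1804] yaw 39.87 F [-0.3  0.  -0.6] w 50.2 j7 0.4
shift frac total [-0.638  1.335  0.199] (after turn) [-0.637  1.335  0.203] turn frac total [-0.001 -0.008  0.   ] dist 0.224
t 15.25 pos [0.4536 0.131  0.1804] yaw 39.87 F [-0.3  0.  -0.6] w 50.2 j7 0.4
shift frac total [-0.638  1.335  0.199] (after turn) [-0.011  1.479  0.203] turn frac total [-0.003 -0.008  0.875] dist 0.224
```

>>> {"op": "play_rows", "data": {"rows": [[-0.13, 0.27, 0.02, 0, 0, 0, -0.6], [-0.13, 0.27, 0.04, 0, 0, 0, -0.6], [-0.13, 0.27, 0.04, 0, 0, 0, -0.6], [-0.13, 0.27, 0.04, 0, 0, 0.25, -0.6], [-0.05, 0.26, 0.04, 0, 0, 0.25, -0.6]]}}

```text
clock: 15.75
position: [0.5136, -0.079, 0.1483]
ee_rot: [-3.055, -0.708, -0.006]
force: [0.7, 1.2, -0.9]
width: 0.797
```

>>> {"op": "play_rows", "data": {"rows": [[0, 0, 0, 0, 0, 0.25, -0.6], [0, 0, 0, 0, 0, 0.12, -0.6], [0, 0, 0, 0, 0, 0, -0.6]]}}

```text
clock: 16.05
position: [0.5124, -0.0877, 0.1435]
ee_rot: [-3.116, -0.387, 0.004]
force: [-0.1, -0.4, 0.6]
width: 0.803
```

```bash
python3 -c "
from h import *
m=camera_model('wrist')
im=get_image('wrist');cv2.imwrite('pics/w12.png',im)
plan((.5087,-.0839,.1),14.8)
print(proj('wrist',(.5087,-.0839,.04),m))
np.savez('m12.npz',**m)
"
```

```text
t 16.1 pos [ 0.5122 -0.0873  0.1435] yaw 14.33 F [-0.4 -0.6 -0.3] w 73.6 j7 0.56
shift frac total [-0.016 -0.027  0.29 ] (after turn) [-0.017 -0.028  0.29 ] turn frac total [-0.005  0.005 -0.016] dist 0.0437
[316.70558985 229.29687824]
```

View pics/w12.png

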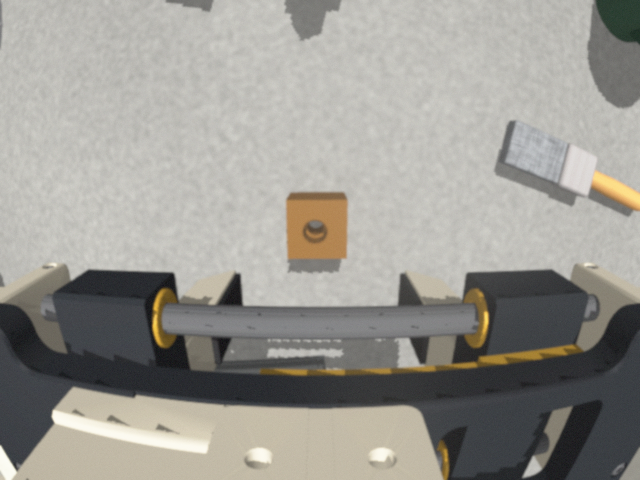

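Foot B is square to the view, centred at (317,229) as predicted, and lies between the open jaws. I go down.

>>> {"op": "play_rows", "data": {"rows": [[-0.016, -0.027, 0.14, -0.005, 0.005, 0, -0.6], [0, 0, 0.15, 0, 0, 0, -0.6], [0, 0, 0.1, 0, 0, 0, -0.6], [0, 0, 0, 0, 0, 0, -0.6]]}}

```text
clock: 16.5
position: [0.5081, -0.0815, 0.0816]
ee_rot: [-3.114, -0.411, 0.001]
force: [0.3, -0.3, 0.0]
width: 0.799
```

```bash
python3 -c "
from h import *
plan((.5087,-.0839,.013),14.8)
"
```

```text
t 16.5 pos [ 0.5081 -0.0815  0.0816] yaw 15.05 F [ 0.3 -0.3  0. ] w 73.5 j7 0.61
shift frac total [0.    0.017 0.457] (after turn) [0.    0.016 0.457] turn frac total [-0.001  0.001  0.009] dist 0.0687
```

>>> {"op": "play_rows", "data": {"rows": [[0, 0.015, 0.15, 0, 0, 0, -0.6], [0, 0, 0.15, 0, 0, 0, -0.6], [0, 0, 0.1, 0, 0, 0, -0.6], [0, 0, 0.04, 0, 0, 0, -0.6], [0, 0, 0, 0, 0, 0, -0.6]]}}

```text
clock: 17.0
position: [0.5102, -0.0817, 0.0155]
ee_rot: [-3.111, -0.427, -0.003]
force: [-0.8, 0.7, 0.1]
width: 0.799
```

```bash
python3 -c "
from h import *
plan((.5087,-.0839,.013),14.8)
"
```

```text
t 17.0 pos [ 0.5102 -0.0817  0.0155] yaw 15.64 F [-0.8  0.7  0.1] w 73.5 j7 0.69
shift frac total [-0.014  0.012  0.016] (after turn) [-0.013  0.012  0.016] turn frac total [-0.002 -0.004  0.029] dist 0.0036
```

>>> {"op": "play_rows", "data": {"rows": [[-0.012, 0.012, 0.01, -0.002, -0.004, 0.025, -0.6], [0, 0, 0, 0, 0, 0, 1], [0, 0, 0, 0, 0, 0, 1], [0, 0, 0, 0, 0, 0, 1], [0, 0, 0, 0, 0, 0, 1]], "force": 40}}

```text
clock: 17.5
position: [0.5106, -0.084, 0.0168]
ee_rot: [3.115, 0.409, 0.006]
force: [-3.8, -1.7, -1.1]
width: 0.504
```

>>> {"op": "play_rows", "data": {"rows": [[0, 0, 0, 0, 0, 0, 1], [0, 0, 0, 0, 0, 0, 1]]}}

```text
clock: 17.7
position: [0.5103, -0.084, 0.0168]
ee_rot: [3.115, 0.408, 0.006]
force: [0.6, 0.2, -2.0]
width: 0.48
```

Gripped at 44 mm. I lift and head for the tray.

>>> {"op": "play_rows", "data": {"rows": [[0, 0, -0.1, 0, 0, 0, 1], [0, 0, -0.25, 0, 0, 0, 1], [0, 0, -0.15, 0, 0, 0, 1], [0, 0, 0, 0, 0, 0, 1]]}}

```text
clock: 18.1
position: [0.5073, -0.0835, 0.0914]
ee_rot: [-3.114, -0.409, 0.005]
force: [1.3, -0.1, -5.9]
width: 0.477
```

```bash
python3 -c "
from h import *
plan((.5,-.315,.09),15)
plan((.5,-.315,.09),19)
for n in ['side']:
  im=get_image(n);cv2.imwrite(f'pics/{n}13.png',im)
"
```

```text
t 18.1 pos [ 0.5073 -0.0835  0.0914] yaw 14.96 F [ 1.3 -0.1 -5.9] w 43.9 j7 0.61
shift frac total [-0.445  1.479  0.009] (after turn) [-0.446  1.478  0.009] turn frac total [-0.002  0.006 -0.002] dist 0.2317
t 18.1 pos [ 0.5073 -0.0835  0.0914] yaw 14.96 F [ 1.3 -0.1 -5.9] w 43.9 j7 0.61
shift frac total [-0.445  1.479  0.009] (after turn) [-0.548  1.444  0.009] turn frac total [-0.003  0.006 -0.141] dist 0.2317
```

View pics/side13.png

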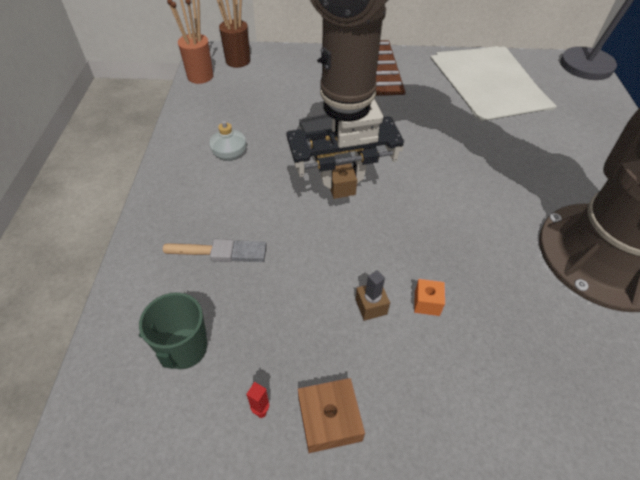

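The side view shows the held foot at (344,180), with gauge and foot A standing at (374,298) undisturbed.

>>> {"op": "play_rows", "data": {"rows": [[-0.08, 0.25, 0, 0, 0, 0, 1], [-0.08, 0.27, 0, 0, 0, 0, 1], [-0.08, 0.27, 0, 0, 0, 0, 1], [-0.08, 0.27, 0, 0, 0, 0, 1], [-0.08, 0.27, 0, 0, 0, 0, 1]]}}

```text
clock: 18.65
position: [0.4993, -0.2855, 0.0796]
ee_rot: [-3.099, -0.435, 0.021]
force: [0.9, -0.1, -5.8]
width: 0.477
```

>>> {"op": "play_rows", "data": {"rows": [[-0.02, 0.07, 0, 0, 0, 0, 1], [0, 0, 0, 0, 0, 0, 1]]}}

```text
clock: 18.85
position: [0.4955, -0.3041, 0.0758]
ee_rot: [-3.104, -0.421, 0.028]
force: [0.6, 0.0, -6.7]
width: 0.475
```

```bash
python3 -c "
from h import *
plan((.5,-.315,.06),15)
for n in ['side','scene']:
  im=get_image(n);cv2.imwrite(f'pics/{n}14.png',im)
"
```

```text
t 18.85 pos [ 0.4955 -0.3041  0.0758] yaw 15.46 F [ 0.6  0.  -6.7] w 43.7 j7 1.02
shift frac total [0.011 0.08  0.104] (after turn) [0.01  0.078 0.105] turn frac total [-0.023  0.034  0.016] dist 0.0197
```

View pics/scene14.png

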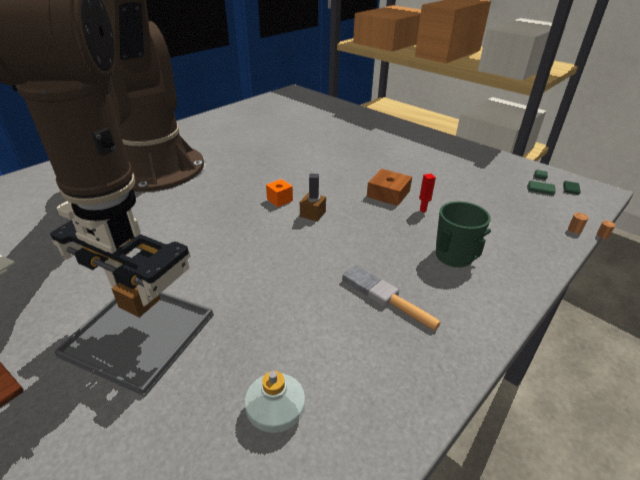

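The foot hangs over the tray, near (137,297) in the scene view. I level it, centre it and lower it.

>>> {"op": "play_rows", "data": {"rows": [[0.01, 0.08, 0.08, -0.023, 0.034, 0, 1], [0, 0, 0.08, 0, 0, 0, 1], [0, 0, 0.08, 0, 0, 0, 1], [0, 0, 0, 0, 0, 0, 1]]}}

```text
clock: 19.35
position: [0.5014, -0.3037, 0.0359]
ee_rot: [-3.103, -0.438, 0.002]
force: [0.3, 0.3, -6.2]
width: 0.477
```

```bash
python3 -c "
from h import *
plan((.5,-.315,.0225),15)
"
```

```text
t 19.35 pos [ 0.5014 -0.3037  0.0359] yaw 16.08 F [ 0.3  0.3 -6.2] w 43.9 j7 1.06
shift frac total [-0.03   0.07   0.089] (after turn) [-0.029  0.07   0.09 ] turn frac total [-0.017  0.001  0.038] dist 0.0176
```

>>> {"op": "play_rows", "data": {"rows": [[-0.01, 0.04, 0.03, -0.017, 0, 0, 1], [0, 0, 0.03, 0, 0, 0, 1], [0, 0, 0.01, 0, 0, 0, 1], [0, 0, 0, 0, 0, 0, 1]]}}

```text
clock: 19.75
position: [0.5024, -0.3083, 0.0246]
ee_rot: [-3.11, -0.443, 0.001]
force: [-0.3, 0.5, -5.2]
width: 0.474
```

```bash
python3 -c "
from h import *
plan((.5,-.315,.0225),15)
"
```

```text
t 19.75 pos [ 0.5024 -0.3083  0.0246] yaw 16.23 F [-0.3  0.5 -5.2] w 43.6 j7 1.07
shift frac total [-0.028  0.039  0.014] (after turn) [-0.027  0.039  0.014] turn frac total [-0.     0.001  0.043] dist 0.0075
```

>>> {"op": "play_rows", "data": {"rows": [[0, 0, 0.01, 0, 0, 0, 1], [0, 0, 0, 0, 0, 0, 1]]}}

```text
clock: 19.95
position: [0.5026, -0.3084, 0.0234]
ee_rot: [3.11, 0.443, 0.0]
force: [-0.1, -0.2, -6.4]
width: 0.474
```

>>> {"op": "play_rows", "data": {"rows": [[0, 0, 0.007, 0, 0, 0, 1], [0, 0, 0, 0, 0, 0, 1]]}}

```text
clock: 20.15
position: [0.5028, -0.3086, 0.0227]
ee_rot: [3.11, 0.443, 0.001]
force: [0.3, -0.1, -6.4]
width: 0.479
```

>>> {"op": "play_rows", "data": {"rows": [[0, 0, 0.007, 0, 0, 0, 1], [0, 0, 0, 0, 0, 0, 1]]}}

```text
clock: 20.35
position: [0.503, -0.3088, 0.0219]
ee_rot: [3.109, 0.443, 0.002]
force: [-0.2, 0.3, -5.8]
width: 0.476
```

>>> {"op": "play_rows", "data": {"rows": [[0, 0, 0.004, 0, 0, 0, 1], [0, 0, 0, 0, 0, 0, 1]]}}

```text
clock: 20.55
position: [0.5032, -0.3089, 0.0219]
ee_rot: [3.109, 0.442, 0.003]
force: [-0.3, -0.1, -5.4]
width: 0.477
```

>>> {"op": "play_rows", "data": {"rows": [[0, 0, 0.006, 0, 0, 0, 1]]}}

```text
clock: 20.65
position: [0.5032, -0.309, 0.0218]
ee_rot: [3.11, 0.442, 0.004]
force: [-6.4, 3.3, 17.1]
width: 0.476
```

>>> {"op": "play_rows", "data": {"rows": [[0, 0, 0.004, 0, 0, 0, 1]]}}

```text
clock: 20.75
position: [0.5031, -0.309, 0.0218]
ee_rot: [3.11, 0.442, 0.004]
force: [-2.1, 2.6, 4.1]
width: 0.475
```

On the floor. I release with a modest opening and lift.

>>> {"op": "play_rows", "data": {"rows": [[0, 0, 0, 0, 0, 0, -0.4], [0, 0, 0, 0, 0, 0, -0.4], [0, 0, 0, 0, 0, 0, -0.4], [0, 0, 0, 0, 0, 0, -0.4], [0, 0, -0.01, 0, 0, 0, -0.4]]}}

```text
clock: 21.25
position: [0.5049, -0.3102, 0.0243]
ee_rot: [3.107, 0.442, 0.009]
force: [-0.6, 0.6, 0.2]
width: 0.696
```

>>> {"op": "play_rows", "data": {"rows": [[0, 0, -0.1, 0, 0, 0, -0.4], [0, 0, -0.2, 0, 0, 0, -0.4], [0, 0, -0.3, 0, 0, 0, -0.4], [0, 0, -0.3, 0, 0, 0, -0.4], [0, 0, -0.2, 0, 0, 0, -0.4]]}}

```text
clock: 21.75
position: [0.5011, -0.3089, 0.1946]
ee_rot: [-3.11, -0.44, 0.002]
force: [0.1, -0.7, -0.3]
width: 0.702
```

>>> {"op": "play_rows", "data": {"rows": [[0, 0.2, -0.1, 0, 0, 0, -0.4], [0, 0.2, 0, 0, 0, 0, -0.4], [0, 0, 0, 0, 0, 0, -0.4], [0, 0, 0, 0, 0, 0, -0.4]]}}

```text
clock: 22.15
position: [0.5202, -0.3692, 0.2218]
ee_rot: [3.104, 0.441, 0.015]
force: [-0.4, 0.4, 0.7]
width: 0.698
```

```bash
python3 -c "
from h import *
plan((.5,-.315,.0225),15)
for n in ['side','scene','wrist']:
  im=get_image(n);cv2.imwrite(f'pics/{n}15.png',im)
np.savez('m15.npz',**camera_model('wrist'))
"
```

```text
t 22.15 pos [ 0.5202 -0.3692  0.2218] yaw 16.16 F [-0.4  0.4  0.7] w 64.2 j7 1.04
shift frac total [-0.04  -0.395  1.325] (after turn) [-0.036 -0.384  1.329] turn frac total [ 0.015 -0.017  0.041] dist 0.2075
```

View pics/side15.png

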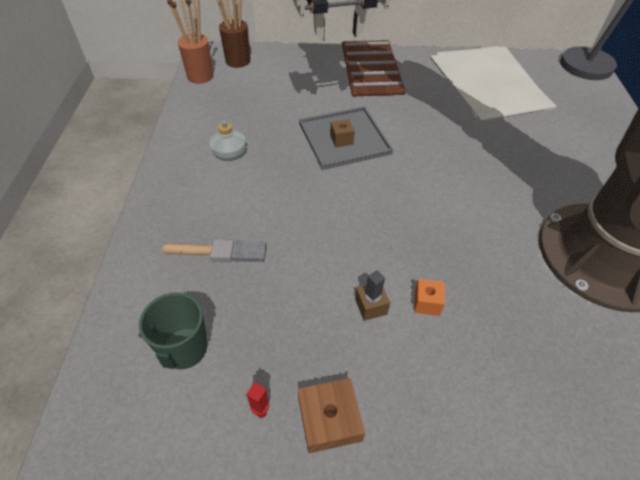

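View pics/scene15.png

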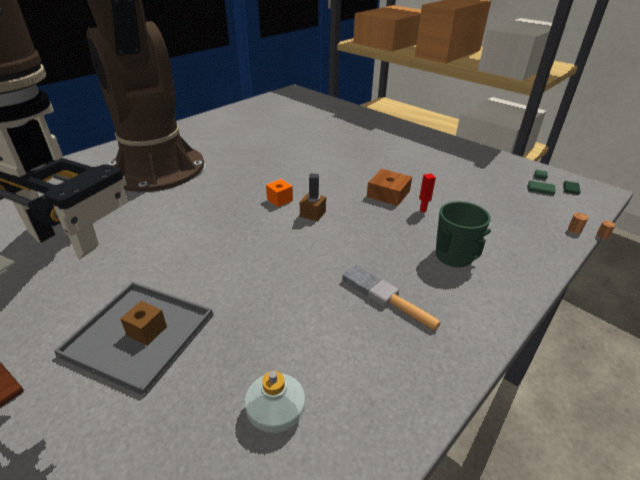

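View pics/wrist15.png

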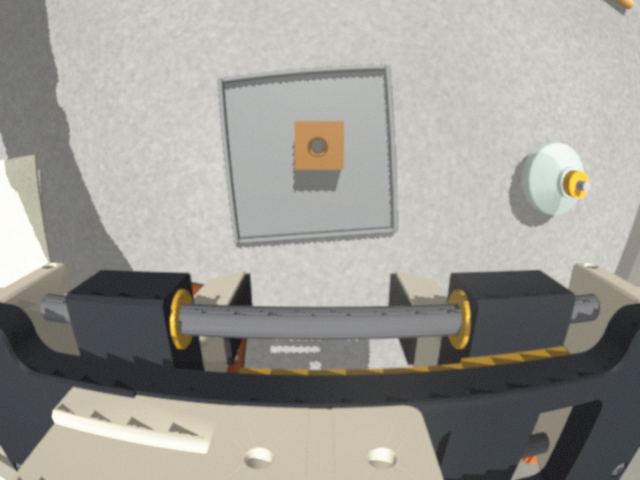

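The foot sits flat near the tray's middle: (319,145) wrist, (343,133) side. The gauge stands home in foot A at side (374,295). The mask, lamp and brush are at their first-image pixels, and the arm is clear, so I hand in.

```bash
python3 -c "
from cell import *
print(sign_off())"
```

```text
the job is handed in; nothing more can be done
None
```

I handed the job in at about 22 s, and my last pictures showed everything in its place; sign-off reports no verdict.

- **Refusing foot:** I tried the gauge first in the brown foot nearer the tray. It stopped 16 mm down and rested about 0.6 s under a 10 to 12 N push.
- **Taking foot:** The gauge then went fully home in the other foot. It is released and standing upright, and that foot is still at its place on the bench.
- **Tray:** The refusing foot stands flat near the middle of the rework tray.
- **Last checks:** In the final side, scene and wrist pictures the mask, lamp and brush are at their starting pixels. The gripper touches nothing.

**Push over the limit:** The push did not stay within 5 to 10 N. For about 0.2 s, as the gauge met the ledge in the refusing foot, it read 31 to 35 N. When it caught the chamfer of the taking foot it read 26 N. Both are over the 25 N scoring guidance, though under the 60 N fail limit, so the bores may be worth a look. I eased off at the ledge; at the chamfer it dropped in by itself.

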